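# Clear the funnel and stopper the leaning oil flask

### The arm

A 7-joint arm with a two-finger parallel gripper is mounted at the origin on the work surface. World frame = base frame: x ahead of the robot, y to its left, z up, the work surface at z = 0. Lengths are in m, angles in degrees, forces in N, time in s.
With the tool pointing down it reaches from about 0.425 to 0.875 m from the base axis. Payload 4.7 kg.
Tool frame: the origin (TCP) lies midway between the tips of the shut fingers; the grasp point (between the pads) lies 19 mm behind it (env.grip_depth is the distance from the TCP to the grasp point, in m); z points along the fingers, y is the line along which they close (so a half turn about z gives the same grasp; the last joint's range is limited). The gripper opens to 87 mm and grips with 3 to 60 N. Pads are 19 mm wide; open, the fingers measure 117 mm over their backs; the gripper's body (75 mm by 190 mm) begins 51 mm behind the grasp point.
Start: joints at [69.735, 18.392, -4.016, 83.108, 1.295, 78.541, -3.26], TCP at [0.234, -0.607, 0.223] pointing down, gripper open.
Joint ranges: [-163.93, 163.93], [-17.29, 119.83], [-79.2, 71.16], [3.27, 140.29], [-89.18, 269.18], [5.43, 117.66], [-154.24, 154.24]. Speed limits (degrees/s): [147.25, 147.25, 180, 180, 180, 180, 180].

### API

Orientations are given as [roll, pitch, yaw] about the fixed x, y, z axes, in that order (R = Rz(yaw) Ry(pitch) Rx(roll)).
In Python, from cell import get_obs, optics, env, nets gives the robot as it stands.
- The arm moves only by the shell command python3 -m creep 'ROWS' [FORCE]. ROWS is JSON, a list of rows, each an object of numbers: "wx", "wy", "wz": the turn, a rotation vector about the tool's x, y, z in degrees; "tx", "ty", "tz": the shift along the tool's x, y, z in mm; "gripper": the opening, from -1 (shut) to 1 (fully open). A call has 1 to 5 rows; each row is the pose to reach, as a shift and turn from the pose commanded when the call began, along the tool's axes at that moment; what a row does not reach only later rows make up. A row lasts 1/12 s, in which the tool goes at most 41.7 mm and 7.16 degrees, less where a joint would pass 70% of its speed; a pose out of reach is approached as far as the arm can. A call with a gripper value outside its range is refused whole. The fingers move at their own pace and stop on an object; FORCE is the grip in N (left out, the last holds). Time passes only in rows, so rows that repeat a pose let the fingers close. It gives the time, the measured TCP pose, the force, the opening and the grip force at its end, in the units of the state.
- get_obs(): the state, without advancing time (a new reading comes with each control period).
- optics.read_camera(name): name is "scene" or "side" or "wrist"; returns (picture, depth): 384x512x3 uint8, red, green, blue; 384x512 float32, m along the optical axis (not along the pixel's ray), 0 where there is no reading.
- optics.camera_info(name): a dict with "fovy" (degrees; the focal length in pixels is half the picture's height over the tangent of half this angle, whatever the lens; pixels are square), "cx", "cy" (the principal point, pixels), "k1" (the pictures are not rectified: a ray, as slopes to the right and down, at radius r is drawn at 1 + k1 r^2 times it, then the intrinsics apply), "R" (3x3) and "t" (3): a world point X has camera coordinates R X + t; the wrist camera has in their place "tool_from_camera" (4x4, takes a point from camera to tool coordinates, whose origin is the TCP and whose axes are the flange's). Camera axes: x right, y down, z forward; pixel columns grow to the right and rows downward; lengths in m; the calibration is good to about 2 mm. A picture is of the moment at which its call begins: read the wrist's pose just before it. camera_info takes no time and is no camera call.
- env.sign_off(): hands the job in; it is judged then, once.
Trained networks look in the newest picture that a camera, given by its name, has taken for a name from the list of things; names that differ only in an ending like _2 or _b are one class to them, and where a whole thing is asked for, a point or a joint stands for the part that bears it (a point fixed in the world has none). Each returns a list of dicts, best first, with "confidence" (0 to 1); they miss things now and then, are a little off and sometimes report something else, mostly with a low value. They report only what shows in the picture. A call takes as long as a camera call. They do not tell look-alikes from the thing itself.
- nets.look_for(query, camera): "point" ([x, y, z] in m, in world coordinates, good to about 4 mm: the middle of the surface that is visible of it).
- nets.place_of(query, camera): "point" ([x, y, z] in m, in world coordinates, good to about 4 mm: a listed point, or the origin of a listed thing).
The state is a dict: "time_s": time; "qpos": joint angles; "joint_velocities": joint speeds; "effort": joint torques, N m; "tool_pos": TCP position; "tool_rot": TCP orientation; "force": force on the tool from outside, world axes, zero at the start; "wrist_torque": the same for the moment, N m; "grip_width": finger opening in m; "grasp_force": force on a finger pad.
Only numpy, scipy, OpenCV 4.12 (cv2) and the standard library are available. Lean on these libraries where they do the work, as an engineer would, in place of code of your own. Each camera call takes 0.05 s, during which the arm holds its last target. There are 200 camera calls.

### The job

Filling is finished: take the red funnel out of the leaning blue flask and set it fully home in the mouth of the white drip jar. Then close the flask with the tapered rubber stopper, pushed in until its flange sits flush on the flask's rim, and let go. Leave the jar standing upright where it is and do not disturb the weights, the oil bottle, the honing rod or the knife.

Things in the scene. Friction and masses are not known exactly. Their poses are not given: they have to be found in the camera images.
- flask_mouth (a point): Centre of the blue flask's mouth, in the plane of its rim. The flask is fixed and leans 0.6 rad (34 deg) from vertical; z = neck axis, pointing out of the mouth, up and roughly towards the robot. Neck 56 mm outside, 44 mm bore, 38 mm long; below it the 90 mm wide body, hollow, 150 mm long in all.
- rig: Fixed aluminium cradle that carries the flask; origin under the centre of its 210 x 140 mm base plate, -x its front (towards the robot). The mouth is 40 mm in front of the origin, 171 mm high. All of it near the neck lies below the rim's plane; two posts with a crossbar, 212 mm high, stand behind the flask, 93 mm behind the origin and 54 mm to each side.
- funnel_center (a point): Centre of the red funnel, 40 mm above its lower end; z along it to the wide end. 80 mm long, 80 g. Lower 45 mm: tapered spout, 32 to 40 mm wide; then a flat shoulder; upper 35 mm: round cylindrical collar, 60 mm outside, 3 mm wall, can be gripped across from outside. Starts in the flask's neck, shoulder on the rim (this centre is then 5 mm inside the rim's plane).
- jar_mouth (a point): Centre of the white drip jar's mouth, in the plane of its rim; z up. The jar stands loose on the table, 110 mm high, 84 mm wide up to 70 mm, neck 56 mm outside, 44 mm bore; hollow, 98 mm deep; about 0.6 kg. The funnel is home when its shoulder rests on the rim: the funnel's centre is then 5 mm below the rim's plane.
- stopper_center (a point): Centre of the stopper, 45 mm above its lower end; z along it to the handle. 91 mm long, 140 g. Rigid black plug 42 mm long, 30 mm wide at its end, 39 mm at the top; then a flange 54 mm wide, 8 mm thick, its underside 3 mm below this centre; then an orange flat handle 50 mm wide along x, 16 mm thick along y, 5 to 46 mm above this centre. Home: centre 3 mm outside the flask rim's plane.
- block: Fixed wooden block 85 x 85 x 50 mm (origin under its centre) with a 43 mm hole in which the stopper starts, upright, its flange resting on the block's top.
- weights_center (a point): Bystander: centre of a dark steel stack of round weights standing on the table, 72 mm wide, 150 mm high, heavy.
- oil_center (a point): Bystander: centre of a grey oil bottle with a yellow cap standing on the table, 54 mm wide, 130 mm high.
- knife_center (a point): Bystander: knife lying flat on the table, at the joint of its handle (110 mm, towards -x of this frame) and blade (127 mm, towards +x); 28 mm wide, 20 mm high.
- rod_center (a point): Bystander: centre of a honing rod standing upright in a round steel foot on the table: foot 60 mm wide and 18 mm high, rod 14 mm, wooden grip 22 mm at the top, 183 mm high in all.
Things that resemble listed ones, but are neither listed nor needed, are in the scene too. Leave any purple look-alike of the part that bears jar_mouth alone.

How it is judged:
By the outcome, as a careful person would: the job done as asked, in the order asked, and still so for the second after the job is handed in, with the robot touching nothing.
It also fails if it takes over 64 s, if anything falls off the work surface, if the arm or the gripper's body presses on something with over 40 N, if the wrist force passes 120 N, or if a joint passes its speed limit or range.

## Working session

There is one attempt and no reset: what is moved stays moved. The work goes in short steps, Python scripts to look and compute and a shell command to move; the robot and the scene stay as the last step left them, time stands still between calls to the robot, and variables do not carry over. Pictures are saved under pics/ and viewed, at most 10 in all, crops included, and the job is handed in when it is done.

```bash
ls; mkdir -p pics
cat > h.py <<'E'
import numpy as np, cv2, json
from cell import get_obs, optics, env, nets
from scipy.spatial.transform import Rotation as Ro
def cam(name):
    o=get_obs(); im,d=optics.read_camera(name); i=optics.camera_info(name)
    return o,im,d,i
def T_tool(o):
    T=np.eye(4); T[:3,:3]=Ro.from_euler('xyz',o['tool_rot'],degrees=True).as_matrix(); T[:3,3]=o['tool_pos']; return T
def cloud(o,d,i):
    h,w=d.shape; f=h/2/np.tan(np.radians(i['fovy'])/2)
    K=np.array([[f,0,i['cx']],[0,f,i['cy']],[0,0,1.]])
    u,v=np.meshgrid(np.arange(w),np.arange(h))
    p=cv2.undistortPoints(np.stack([u,v],-1).reshape(-1,1,2).astype(float),K,np.array([i['k1'],0,0,0,0.])).reshape(h,w,2)
    P=np.dstack([p,np.ones((h,w))])*d[...,None]
    if 'R' in i: return (P-np.array(i['t']))@np.array(i['R'])
    M=T_tool(o)@np.array(i['tool_from_camera']); return P@M[:3,:3].T+M[:3,3]
def save(n,im): cv2.imwrite('pics/'+n,cv2.cvtColor(im,cv2.COLOR_RGB2BGR))
E
python3 - <<'E'
from h import *
ims=[]
for c in ('scene','side'):
    o,im,d,i=cam(c); np.savez('/tmp/'+c,im=im,d=d,P=cloud(o,d,i)); ims.append(im)
    for q in ('flask_mouth','rig','funnel_center','jar_mouth','stopper_center','block','weights_center','oil_center','knife_center','rod_center'):
        print(c,q,[(np.round(r['point'],3).tolist(),round(r['confidence'],2)) for r in nets.place_of(q,c)][:4])
save('a.png',ims[0]);save('b.png',ims[1]); print(get_obs()); print(env.grip_depth)
E
```

```text
pics
scene flask_mouth [([0.426, -0.094, 0.078], 0.56)]
scene rig [([0.625, 0.264, -0.001], 0.61)]
scene funnel_center [([0.593, 0.253, 0.164], 0.93)]
scene jar_mouth [([0.469, -0.32, 0.106], 0.77)]
scene stopper_center []
scene block [([0.614, -0.15, 0.001], 0.62)]
scene weights_center [([0.423, -0.095, 0.077], 0.57)]
scene oil_center [([0.445, 0.119, 0.064], 0.58), ([0.596, 0.256, 0.168], 0.16)]
scene knife_center [([0.731, -0.286, 0.009], 0.93)]
scene rod_center [([0.688, 0.015, 0.09], 0.58)]
side flask_mouth [([0.593, 0.254, 0.168], 0.63)]
side rig [([0.626, 0.267, -0.003], 0.9)]
side funnel_center [([0.587, 0.251, 0.168], 0.85)]
side jar_mouth [([0.341, -0.331, 0.109], 0.83), ([0.472, -0.323, 0.109], 0.82)]
side stopper_center [([0.618, -0.149, 0.056], 0.82)]
side block [([0.612, -0.152, 0.001], 0.73)]
side weights_center [([0.423, -0.096, 0.072], 0.68)]
side oil_center [([0.444, 0.123, 0.066], 0.69)]
side knife_center [([0.732, -0.287, 0.01], 0.69)]
side rod_center [([0.688, 0.018, 0.09], 0.88)]
{'time_s': 1.1, 'qpos': array([69.73525653, 18.39438796, -4.01534769, 83.10711564,  1.2951719 ,
       78.54014984, -3.25996257]), 'joint_velocities': array([ 0.02832269,  0.00512395, -0.050339  , -0.02133991, -0.04934819,
        0.08752845,  0.03114723]), 'effort': array([-4.08571941e-05, -4.91112471e+01, -4.03402532e-01, -3.12768495e+01,
       -6.38185255e-02,  3.37915798e-02,  6.68865837e-06]), 'tool_pos': array([ 0.23368247, -0.60657162,  0.22256229]), 'tool_rot': array([1.79996516e+02, 3.03541616e-03, 2.10728877e+01]), 'force': array([-0.59660586, -0.31796476,  0.73136277]), 'wrist_torque': array([0.0252527 , 0.03558549, 0.04620302]), 'grasp_force': 0.0, 'grip_width': 0.08693871188651305}
0.0187
```

View pics/a.png

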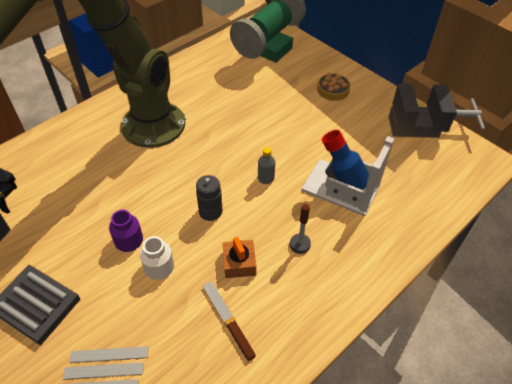

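View pics/b.png

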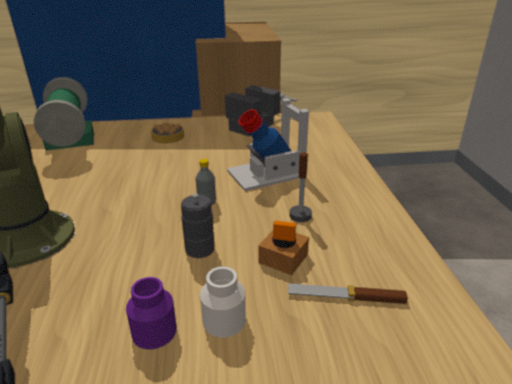

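Two jars fit the shape. The white one is at scene (156,257) / side (223,300), and the purple one at scene (125,230) / side (152,310). The white jar is the one described and purple is to be left alone. The funnel is at scene (333,142), and the stopper's orange handle is at scene (238,247) in its block. I'll confirm the jar in a crop and fit the geometry from depth.

```bash
cat > fit.py <<'E'
from h import *
from scipy.optimize import least_squares
S={c:np.load(f'/tmp/{c}.npz') for c in ('scene','side')}
def sel(f,c0,r):
    out=[]
    for c in S:
        P=S[c]['P'];h=cv2.cvtColor(S[c]['im'],cv2.COLOR_RGB2HSV).astype(int)
        m=f(h,P)&(np.hypot(P[...,0]-c0[0],P[...,1]-c0[1])<r)&(S[c]['d']>0)
        out.append(P[m]); print(c,m.sum(),np.round(np.median(P[m],0),3),end=' | ')
    print(); return out
# flask rig: grey points high (crossbar) -> direction
cb=sel(lambda h,P:(h[...,1]<60)&(P[...,2]>0.19)&(P[...,2]<0.225),(0.7,0.3),0.13)
for p in cb:
    if len(p)>5:
        q=p[:,:2]; u=np.linalg.svd(q-q.mean(0))[2][0]; print('bar',q.mean(0),np.degrees(np.arctan2(u[1],u[0]))%180-90, np.ptp((q-q.mean(0))@u))
bp=sel(lambda h,P:(P[...,2]>0.004)&(P[...,2]<0.016)&(h[...,1]<70),(0.6,0.26),0.2)
for p in bp:
    print('plate',cv2.minAreaRect((p[:,:2]*1000).astype(np.float32)))
red=sel(lambda h,P:((h[...,0]<6)|(h[...,0]>172))&(h[...,1]>180)&(h[...,2]>60)&(P[...,2]>0.14),(0.59,0.25),0.08)
w=sel(lambda h,P:(h[...,1]<60)&(P[...,2]>0.104)&(P[...,2]<0.116),(0.47,-0.322),0.05)
for p in w:
    r=least_squares(lambda x:np.clip(np.abs(np.hypot(p[:,0]-x[0],p[:,1]-x[1])-.025)-.003,0,None),[.47,-.322]); print('jar',r.x,p[:,2].mean())
og=sel(lambda h,P:(h[...,0]>6)&(h[...,0]<16)&(h[...,1]>200)&(h[...,2]>100)&(P[...,2]>0.065),(0.616,-0.15),0.05)
for p in og:
    t=p[p[:,2]>p[:,2].max()-.012]; print('handle',p[:,2].max(),cv2.minAreaRect((t[:,:2]*1000).astype(np.float32)))
im=S['side']['im'][255:355,110:270]; im2=S['scene']['im'][195:295,95:255]
save('c.png',cv2.resize(np.vstack([im,im2]),None,fx=3,fy=3,interpolation=cv2.INTER_CUBIC))
E
python3 fit.py
```

```text
scene 248 [0.72  0.283 0.202] | side 219 [0.715 0.288 0.199] | 
bar [0.72013127 0.28308742] 19.660175847000204 0.13162588853420118
bar [0.7149457  0.28521439] 18.748859624151848 0.1345977823967066
scene 826 [0.58  0.219 0.011] | side 763 [0.576 0.219 0.011] | 
plate ((582.0619506835938, 241.5497283935547), (313.3973693847656, 156.03341674804688), 22.662296295166016)
plate ((617.4116821289062, 259.17498779296875), (187.03280639648438, 147.33200073242188), 18.557600021362305)
scene 335 [0.589 0.241 0.187] | side 358 [0.579 0.231 0.186] | 
scene 148 [ 0.475 -0.322  0.109] | side 293 [ 0.473 -0.328  0.109] | 
jar [ 0.47272514 -0.32132587] 0.10864328500262725
jar [ 0.47308787 -0.32202784] 0.1083759331490206
scene 165 [ 0.621 -0.155  0.095] | side 317 [ 0.614 -0.158  0.085] | 
handle 0.10310102748489883 ((616.460693359375, -152.18516540527344), (16.405107498168945, 50.79262161254883), 73.29249572753906)
handle 0.10057946653233561 ((615.3992919921875, -153.4975128173828), (16.727426528930664, 47.04439163208008), 72.2113037109375)
```

View pics/c.png

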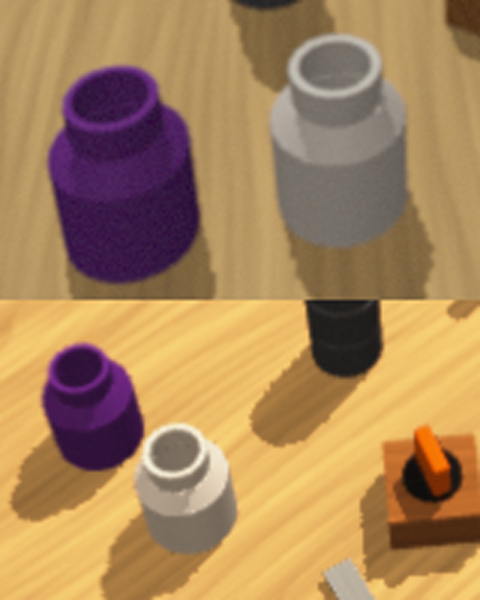

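The crop confirms that the white jar (right in the upper view, centre in the lower) is the one described; its mouth is at about (0.473,-0.322). Next I'll refine the funnel pose and compute the approach shifts.

```bash
cat >> h.py <<'E'
def Rd(yaw,tilt): # tool pointing down, x azimuth yaw, tilted outward
    return (Ro.from_euler('xyz',[180,0,yaw],degrees=True)*Ro.from_euler('y',tilt,degrees=True)).as_matrix()
def rel(p,R,T0=None):
    T0=T_tool(get_obs()) if T0 is None else T0
    w=Ro.from_matrix(T0[:3,:3].T@R).as_rotvec(degrees=True); t=T0[:3,:3].T@(np.array(p)-T0[:3,3])*1000
    T=np.eye(4);T[:3,:3]=R;T[:3,3]=p
    print('w',np.round(w,1),'t',np.round(t,1)); return T
psi=np.radians(19); ax=np.array([-np.sin(.6)*np.cos(psi),-np.sin(.6)*np.sin(psi),np.cos(.6)])
def fitfun(p,x0):
    from scipy.optimize import least_squares
    def f(x):
        q=p-x; s=q@ax; r=np.linalg.norm(q-np.outer(s,ax),axis=1)
        e=np.abs(r-.0285)-.0015
        return np.concatenate([np.clip(e,0,None),np.clip(s-.04,0,None),np.clip(.005-s,0,None)])
    return least_squares(f,x0,loss='soft_l1',f_scale=.002)
E
cat >> fit.py <<'E'
for p in red+[np.vstack(red)]:
    r=fitfun(p,[.59,.252,.167]); print('funnel',r.x,'mouth',r.x+.005*ax,r.cost, 'top s',np.percentile((p-r.x)@ax,[1,99]))
T=rel([.46,-.28,.33],Rd(21,0)); T=rel(np.array([.588,.252,.171])+.09*ax,Rd(19,34.4),T)
E
python3 fit.py | tail -5
```

```text
funnel [0.59132521 0.25098802 0.16609572] mouth [0.58865581 0.25006888 0.17022239] 0.00021182969412259655 top s [0.00494311 0.04020943]
funnel [0.59148489 0.24899438 0.166193  ] mouth [0.58881549 0.24807523 0.17031967] 9.045160294158006e-05 top s [0.00596163 0.03847863]
funnel [0.59122391 0.24970775 0.16582288] mouth [0.58855451 0.24878861 0.16994956] 0.0003564932157528964 top s [0.00523544 0.03951045]
w [0.  0.  0.1] t [ 328.6 -223.4 -107.5]
w [-0.6 34.4  1.9] t [ 259.4 -452.6   84.7]
```

```bash
python3 -m creep '[{"tx":30,"ty":-20,"tz":-20,"gripper":1},{"tx":63,"ty":-43,"tz":-43,"gripper":1},{"tx":95,"ty":-65,"tz":-60,"gripper":1},{"tx":127,"ty":-87,"tz":-75,"gripper":1},{"tx":160,"ty":-109,"tz":-90,"gripper":1}]' 30
python3 -m creep '[{"tx":34,"ty":-22,"tz":-3},{"tx":68,"ty":-45,"tz":-6},{"tx":102,"ty":-68,"tz":-10},{"tx":135,"ty":-91,"tz":-14},{"tx":168,"ty":-114,"tz":-18}]'
python3 -c "
from h import *
rel(np.array([.5885,.25,.170])+.09*ax,Rd(19,34.4))"
```

```text
w [-0.6 34.4  2. ] t [ 588.3 -673.5  -21.8]validation failed for argument at $[0]...
validation failed for argument at $[0]...
```

```bash
python3 -m creep '[{"wx":0,"wy":0,"wz":0,"tx":30,"ty":-20,"tz":-20,"gripper":1},{"wx":0,"wy":0,"wz":0,"tx":63,"ty":-43,"tz":-43,"gripper":1},{"wx":0,"wy":0,"wz":0,"tx":95,"ty":-65,"tz":-60,"gripper":1},{"wx":0,"wy":0,"wz":0,"tx":127,"ty":-87,"tz":-75,"gripper":1},{"wx":0,"wy":0,"wz":0,"tx":160,"ty":-109,"tz":-90,"gripper":1}]' 30
python3 -c "
from h import *
T=rel([.46,-.28,.33],Rd(21,0))
rel(np.array([.5885,.25,.170])+.09*ax,Rd(19,34.4),T)"
```

```text
time_s: 1.52
tool_pos: [0.3412, -0.4505, 0.3116]
tool_rot: [179.9, -0.0, 21.0]
force: [1.6, -0.5, 0.7]
grip_width: 0.0871
grasp_force: 0.0
w [ 0.1 -0.   0. ] t [ 172.1 -116.5  -18.5]
w [-0.6 34.4  1.9] t [ 259.1 -450.5   85.7]
```

```bash
python3 -m creep '[{"wx":0,"wy":0,"wz":0,"tx":34,"ty":-23,"tz":-4,"gripper":1},{"wx":0,"wy":0,"wz":0,"tx":68,"ty":-46,"tz":-8,"gripper":1},{"wx":0,"wy":0,"wz":0,"tx":102,"ty":-69,"tz":-12,"gripper":1},{"wx":0,"wy":0,"wz":0,"tx":136,"ty":-92,"tz":-16,"gripper":1},{"wx":0,"wy":0,"wz":0,"tx":170,"ty":-115,"tz":-19,"gripper":1}]'
python3 -m creep '[{"wx":0,"wy":0,"wz":0,"tx":20,"ty":-36,"tz":0,"gripper":1},{"wx":0,"wy":0,"wz":0,"tx":40,"ty":-72,"tz":0,"gripper":1},{"wx":0,"wy":0,"wz":0,"tx":60,"ty":-108,"tz":0,"gripper":1},{"wx":0,"wy":0,"wz":0,"tx":80,"ty":-144,"tz":0,"gripper":1},{"wx":0,"wy":0,"wz":0,"tx":100,"ty":-180,"tz":0,"gripper":1}]'
python3 -c "
from h import *
rel(np.array([.5885,.25,.170])+.09*ax,Rd(19,34.4))"
```

```text
time_s: 1.93
tool_pos: [0.4587, -0.2817, 0.3302]
tool_rot: [179.9, -0.0, 21.1]
force: [0.7, -0.7, 0.3]
grip_width: 0.0872
grasp_force: 0.0
time_s: 2.35
tool_pos: [0.4863, -0.0775, 0.3297]
tool_rot: [179.9, -0.0, 21.1]
force: [2.4, -0.8, -0.4]
grip_width: 0.0869
grasp_force: 0.0
w [-0.6 34.4  2. ] t [ 162.3 -270.8   85.2]
```

```bash
python3 -m creep '[{"wx":0,"wy":6,"wz":0,"tx":22,"ty":-34,"tz":0,"gripper":1},{"wx":0,"wy":13,"wz":0,"tx":44,"ty":-68,"tz":3,"gripper":1},{"wx":0,"wy":20,"wz":0,"tx":66,"ty":-102,"tz":8,"gripper":1},{"wx":0,"wy":27,"wz":0,"tx":88,"ty":-136,"tz":14,"gripper":1},{"wx":-0.6,"wy":34,"wz":1.9,"tx":110,"ty":-170,"tz":22,"gripper":1}]'
python3 -c "
from h import *
rel(np.array([.5885,.25,.170])+.09*ax,Rd(19,34.4))"
```

```text
time_s: 2.77
tool_pos: [0.521, 0.0605, 0.3193]
tool_rot: [179.0, -24.3, 20.7]
force: [0.6, -0.2, 1.2]
grip_width: 0.0869
grasp_force: 0.0
w [ 0.1 10.1  1.5] t [  41.3 -156.6   98.4]
```

```bash
python3 -m creep '[{"wx":0,"wy":4,"wz":0.5,"tx":9,"ty":-33,"tz":18,"gripper":1},{"wx":0,"wy":7,"wz":1,"tx":18,"ty":-66,"tz":37,"gripper":1},{"wx":0,"wy":10,"wz":1.5,"tx":27,"ty":-99,"tz":56,"gripper":1},{"wx":0,"wy":10,"wz":1.5,"tx":36,"ty":-132,"tz":75,"gripper":1},{"wx":0,"wy":10,"wz":1.5,"tx":40,"ty":-148,"tz":90,"gripper":1}]'
python3 -m creep '[{"wx":0,"wy":0,"wz":0,"tx":0,"ty":0,"tz":0,"gripper":1},{"wx":0,"wy":0,"wz":0,"tx":0,"ty":0,"tz":0,"gripper":1}]'
python3 - <<'E'
from h import *
rel(np.array([.5885,.25,.170])+.09*ax,Rd(19,34.4))
o,im,d,i=cam('wrist'); save('d.png',im); P=cloud(o,d,i)
h=cv2.cvtColor(im,cv2.COLOR_RGB2HSV).astype(int)
m=((h[...,0]<6)|(h[...,0]>172))&(h[...,1]>180)&(h[...,2]>60)&(d>0)&(np.linalg.norm(P-[.575,.247,.19],axis=2)<.07)
p=P[m]; r=fitfun(p,[.59,.25,.166]); print(m.sum(),r.x,r.cost,np.percentile((p-r.x)@ax,[1,99]))
print([(x['point'],x['confidence']) for x in nets.place_of('funnel_center','wrist')])
E
```

```text
time_s: 3.18
tool_pos: [0.5369, 0.2282, 0.2506]
tool_rot: [-179.9, -34.2, 19.3]
force: [1.2, 0.1, 1.1]
grip_width: 0.0869
grasp_force: 0.0
time_s: 3.35
tool_pos: [0.5373, 0.2273, 0.2493]
tool_rot: [180.0, -34.0, 19.5]
force: [-0.0, -0.3, 0.4]
grip_width: 0.0868
grasp_force: 0.0
w [-0.2  0.4  0.4] t [ 1.3 -4.8  7. ]
3387 [0.59742439 0.25473091 0.16550154] 0.03415175236751215 [-0.0296575   0.04327559]
[([0.5909, 0.2524, 0.162], 0.96)]
```

View pics/d.png

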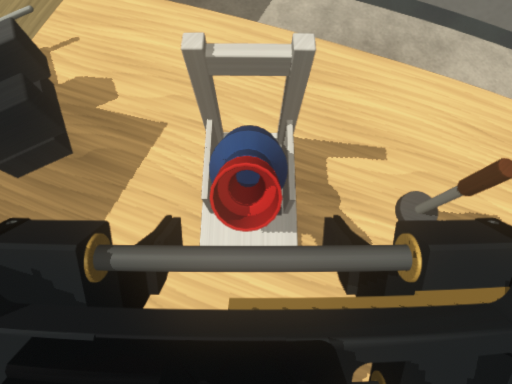

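```bash
cat > ring.py <<'E'
from h import *
from scipy.optimize import least_squares
o,im,d,i=cam('wrist'); P=cloud(o,d,i)
h=cv2.cvtColor(im,cv2.COLOR_RGB2HSV).astype(int)
m=((h[...,0]<6)|(h[...,0]>172))&(h[...,1]>180)&(h[...,2]>60)&(d>0)&(np.linalg.norm(P-[.575,.247,.19],axis=2)<.07)
p=P[m]; c=np.array([.591,.2505,.166])
s=(p-c)@ax; print(np.percentile(s,[90,95,98,99.5]))
t=np.percentile(s,98); q=p[s>t-.005]
e1=np.array([np.sin(psi),-np.cos(psi),0]); e2=np.cross(ax,e1); a=(q-c)@e1; b=(q-c)@e2
r=least_squares(lambda x:np.clip(np.abs(np.hypot(a-x[0],b-x[1])-.0285)-.0015,0,None),[0,0],loss='soft_l1',f_scale=.001)
print(len(q),'offset y_tool,x', r.x*1000, r.cost); n=c+e1*r.x[0]+e2*r.x[1]+ax*(np.median(s[s>t-.003])-.0395); print('center',n)
u,v,w=np.linalg.svd(q-q.mean(0)); print('normal',w[2]*np.sign(w[2][2]),'ax',ax)
E
python3 ring.py
```

```text
[0.03764709 0.03806625 0.03855308 0.03897948]
745 offset y_tool,x [-2.32071914  1.4292767 ] 1.8907660796950334e-06
center [0.59236462 0.25342432 0.16525368]
normal [-0.53906517 -0.18996338  0.8205624 ] ax [-0.53387995 -0.18382961  0.82533561]
```

```bash
python3 -c "
from h import *
rel(np.array([.5916,.2523,.1658])+.008*ax,Rd(19.3,34.4))"
```

```text
w [ 0.1  0.2 -0.3] t [ -0.  -10.8  95.8]
```

```bash
python3 -c "
from h import *
for k in range(2):
  o=get_obs();print(o['time_s'],o['tool_pos'],o['tool_rot'],o['joint_velocities'].round(2));nets.place_of('funnel_center','wrist')
T=T_tool(o)
print(T.round(3))
rel(np.array([.5916,.2523,.1658])+.008*ax,Rd(19.3,34.4))"
```

```text
3.5 [0.53996498 0.22302873 0.25163143] [-179.94746443  -34.20058647   18.94452784] [ 0.52 -0.22  0.54 -0.07 -0.13 -0.12 -0.2 ]
3.55 [0.54009647 0.22277647 0.25178209] [-179.93894009  -34.21812296   18.90331539] [ 0.26 -0.09 -0.05  0.11 -0.04 -0.1  -0.24]
[[ 0.782  0.325  0.532  0.54 ]
 [ 0.268 -0.946  0.183  0.223]
 [ 0.562 -0.001 -0.827  0.252]
 [ 0.     0.     0.     1.   ]]
w [ 0.2  0.2 -0.3] t [ -0.2 -11.2  95.9]
```

```bash
python3 ring.py; python3 -m creep '[{"wx":0,"wy":0,"wz":0,"tx":0,"ty":-11,"tz":15,"gripper":1},{"wx":0,"wy":0,"wz":0,"tx":0,"ty":-11,"tz":30,"gripper":1},{"wx":0,"wy":0,"wz":0,"tx":0,"ty":-11,"tz":45,"gripper":1},{"wx":0,"wy":0,"wz":0,"tx":0,"ty":-11,"tz":45,"gripper":1},{"wx":0,"wy":0,"wz":0,"tx":0,"ty":-11,"tz":45,"gripper":1}]'
python3 -c "
from h import *
rel(np.array([.5916,.2523,.1658])+.008*ax,Rd(19.3,34.4))"
```

```text
[0.03766578 0.03814519 0.0385666  0.03894861]
755 offset y_tool,x [-2.30249759  1.49083992] 2.358645189318878e-06
center [0.59240397 0.25341859 0.16531105]
normal [-0.54250706 -0.19144152  0.81794635] ax [-0.53387995 -0.18382961  0.82533561]
time_s: 4.07
tool_pos: [0.5594, 0.2422, 0.213]
tool_rot: [-179.9, -34.1, 19.0]
force: [0.1, -0.1, 0.1]
grip_width: 0.0868
grasp_force: 0.0
w [ 0.1  0.3 -0.3] t [ 1.4  1.  50. ]
```

```bash
python3 -m creep '[{"wx":0,"wy":0,"wz":0,"tx":1,"ty":0,"tz":17,"gripper":1},{"wx":0,"wy":0,"wz":0,"tx":1.5,"ty":0,"tz":34,"gripper":1},{"wx":0,"wy":0,"wz":0,"tx":1.5,"ty":0,"tz":50,"gripper":1},{"wx":0,"wy":0,"wz":0,"tx":1.5,"ty":0,"tz":50,"gripper":1},{"wx":0,"wy":0,"wz":0,"tx":1.5,"ty":0,"tz":50,"gripper":1}]'
python3 -m creep '[{"wx":0,"wy":0,"wz":0,"tx":0,"ty":0,"tz":0,"gripper":-1},{"wx":0,"wy":0,"wz":0,"tx":0,"ty":0,"tz":0,"gripper":-1},{"wx":0,"wy":0,"wz":0,"tx":0,"ty":0,"tz":0,"gripper":-1},{"wx":0,"wy":0,"wz":0,"tx":0,"ty":0,"tz":0,"gripper":-1},{"wx":0,"wy":0,"wz":0,"tx":0,"ty":0,"tz":0,"gripper":-1}]' 25
python3 -c "
from h import *
o=get_obs();c=np.array([.592,.2529,.1655]);T=T_tool(o);print('center in tool mm',T[:3,:3].T@(c-T[:3,3])*1000)"
```

```text
time_s: 4.48
tool_pos: [0.587, 0.2524, 0.1732]
tool_rot: [-179.9, -34.1, 19.0]
force: [-0.1, -0.3, 0.6]
grip_width: 0.0869
grasp_force: 0.0
time_s: 4.9
tool_pos: [0.5874, 0.2525, 0.1738]
tool_rot: [180.0, -34.2, 19.1]
force: [2.4, -6.4, 3.2]
grip_width: 0.0615
grasp_force: 3.5
center in tool mm [-0.96327395  1.16272292  9.4327202 ]
```

```bash
python3 -m creep '[{"wx":0,"wy":0,"wz":0,"tx":0,"ty":0.5,"tz":0,"gripper":-1},{"wx":0,"wy":0,"wz":0,"tx":0,"ty":0.5,"tz":0,"gripper":-1},{"wx":0,"wy":0,"wz":0,"tx":0,"ty":0.5,"tz":0,"gripper":-1}]' 25
python3 -m creep '[{"wx":0,"wy":0,"wz":0,"tx":0,"ty":0.5,"tz":-8,"gripper":-1},{"wx":0,"wy":0,"wz":0,"tx":0,"ty":0.5,"tz":-16,"gripper":-1},{"wx":0,"wy":0,"wz":0,"tx":0,"ty":0.5,"tz":-26,"gripper":-1},{"wx":0,"wy":0,"wz":0,"tx":0,"ty":0.5,"tz":-40,"gripper":-1},{"wx":0,"wy":0,"wz":0,"tx":0,"ty":0.5,"tz":-60,"gripper":-1}]'
```

```text
time_s: 5.15
tool_pos: [0.5876, 0.2522, 0.1739]
tool_rot: [-180.0, -34.2, 19.1]
force: [-4.8, -3.4, 6.5]
grip_width: 0.0602
grasp_force: 25.0
time_s: 5.57
tool_pos: [0.5536, 0.2408, 0.2215]
tool_rot: [-179.9, -33.9, 19.1]
force: [1.1, 0.3, -0.8]
grip_width: 0.0602
grasp_force: 25.0
```

```bash
python3 -m creep '[{"wx":0,"wy":0,"wz":0,"tx":10,"ty":8,"tz":-30,"gripper":-1},{"wx":0,"wy":-3,"wz":0,"tx":25,"ty":24,"tz":-60,"gripper":-1},{"wx":0,"wy":-7,"wz":0,"tx":34,"ty":52,"tz":-85,"gripper":-1},{"wx":0,"wy":-12,"wz":0,"tx":36,"ty":85,"tz":-100,"gripper":-1},{"wx":0,"wy":-18,"wz":0,"tx":34,"ty":120,"tz":-105,"gripper":-1}]'
python3 -c "
from h import *
rel([.473,-.322,.30],Rd(19,0))"
```

```text
time_s: 5.98
tool_pos: [0.5651, 0.1179, 0.3349]
tool_rot: [-180.0, -16.4, 19.3]
force: [1.6, 0.8, -0.3]
grip_width: 0.0603
grasp_force: 25.0
w [ -0.1 -16.4   0.3] t [-232.8  384.6  -32.2]
```

```bash
python3 -m creep '[{"wx":0,"wy":-5,"wz":0,"tx":-18,"ty":30,"tz":-2,"gripper":-1},{"wx":0,"wy":-10,"wz":0,"tx":-38,"ty":63,"tz":-5,"gripper":-1},{"wx":0,"wy":-14,"wz":0,"tx":-59,"ty":97,"tz":-8,"gripper":-1},{"wx":0,"wy":-16,"wz":0,"tx":-80,"ty":131,"tz":-11,"gripper":-1},{"wx":0,"wy":-16.4,"wz":0,"tx":-100,"ty":165,"tz":-14,"gripper":-1}]'
python3 -c "
from h import *
rel([.473,-.322,.26],Rd(19,0))"
```

```text
time_s: 6.4
tool_pos: [0.5252, -0.0712, 0.3136]
tool_rot: [-179.8, 0.4, 19.3]
force: [0.8, -0.8, -2.1]
grip_width: 0.0601
grasp_force: 25.0
w [-0.2  0.4  0.3] t [-131.8  219.6   53.8]
```

```bash
python3 -m creep '[{"wx":0,"wy":0,"wz":0,"tx":-20,"ty":34,"tz":2,"gripper":-1},{"wx":0,"wy":0,"wz":0,"tx":-40,"ty":68,"tz":8,"gripper":-1},{"wx":0,"wy":0,"wz":0,"tx":-60,"ty":101,"tz":16,"gripper":-1},{"wx":0,"wy":0,"wz":0,"tx":-80,"ty":134,"tz":25,"gripper":-1},{"wx":0,"wy":0,"wz":0,"tx":-100,"ty":167,"tz":35,"gripper":-1}]'
python3 -m creep '[{"wx":0,"wy":0,"wz":0,"tx":-15,"ty":25,"tz":8,"gripper":-1},{"wx":0,"wy":0,"wz":0,"tx":-27,"ty":43,"tz":15,"gripper":-1},{"wx":0,"wy":0,"wz":0,"tx":-30,"ty":50,"tz":18,"gripper":-1},{"wx":0,"wy":0,"wz":0,"tx":-30,"ty":50,"tz":18,"gripper":-1},{"wx":0,"wy":0,"wz":0,"tx":-30,"ty":50,"tz":18,"gripper":-1}]'
python3 - <<'E'
from h import *
rel([.473,-.322,.26],Rd(19,0))
ims=[]
for c in ('scene','side'):
    o,im,d,i=cam(c); P=cloud(o,d,i); ims.append(im)
    h=cv2.cvtColor(im,cv2.COLOR_RGB2HSV).astype(int)
    m=((h[...,0]<6)|(h[...,0]>172))&(h[...,1]>180)&(h[...,2]>50)&(d>0)&(np.linalg.norm(P-[.473,-.322,.25],axis=2)<.12)
    p=P[m]; print(c,m.sum(),np.percentile(p,[1,50,99],axis=0).round(3).tolist())
    print([(x['point'],x['confidence']) for x in nets.place_of('funnel_center',c)],[(x['point'],x['confidence']) for x in nets.place_of('jar_mouth',c)])
    np.savez('/tmp/f_'+c,P=P,m=m)
save('e.png',np.hstack([ims[0][180:300,60:260],ims[1][150:350,120:320][:120]]) if 0 else np.hstack([cv2.resize(ims[0][140:300,60:260],(400,320)),cv2.resize(ims[1][190:350,120:320],(400,320))]))
E
```

```text
time_s: 6.82
tool_pos: [0.4847, -0.2625, 0.28]
tool_rot: [-179.9, 0.1, 19.2]
force: [0.5, -0.1, -0.1]
grip_width: 0.0604
grasp_force: 25.0
time_s: 7.23
tool_pos: [0.4741, -0.317, 0.2618]
tool_rot: [-179.9, 0.2, 19.2]
force: [1.0, 0.7, -0.8]
grip_width: 0.0603
grasp_force: 25.0
w [-0.1  0.2  0.2] t [-2.7  4.3  1.8]
scene 388 [[0.446, -0.342, 0.218], [0.488, -0.314, 0.268], [0.503, -0.289, 0.294]]
[([0.475, -0.3177, 0.2537], 0.91)] [([0.3367, -0.3331, 0.1091], 0.73), ([0.4688, -0.3197, 0.1097], 0.6)]
side 814 [[0.446, -0.357, 0.217], [0.464, -0.335, 0.268], [0.486, -0.292, 0.294]]
[([0.4721, -0.3185, 0.2516], 0.87)] [([0.3414, -0.3334, 0.1098], 0.72), ([0.4695, -0.32, 0.1054], 0.63)]
```

View pics/e.png

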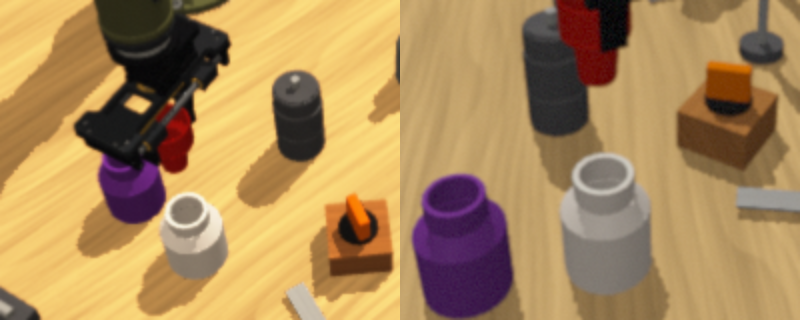

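The view shows the funnel held upright: in the left half it is at (172,140) above the white jar at (193,235), with the purple jar beside it. I'll fit the held funnel's axis.

```bash
cat > held.py <<'E'
from h import *
from scipy.optimize import least_squares
def heldfit(p,x0):
    def f(x):
        a=np.array([x[3],x[4],1]);a/=np.linalg.norm(a); q=p-x[:3]; s=q@a; r=np.linalg.norm(q-np.outer(s,a),axis=1)
        R=np.where(s>.005,.030,.016+.004*(s+.04)/.045); e=r-R
        e=np.where((s>.005)&(e<0)&(e>-.003),0,e)
        return np.concatenate([e,np.clip(s-.04,0,None),np.clip(-.04-s,0,None)])
    return least_squares(f,x0,loss='soft_l1',f_scale=.0015)
if __name__=='__main__':
    A=[]
    for c in ('scene','side'):
        z=np.load('/tmp/f_'+c+'.npz'); p=z['P'][z['m']]; A.append(p); r=heldfit(p,[.474,-.318,.254,0,0]); print(c,r.x.round(4),r.cost)
    r=heldfit(np.vstack(A),[.474,-.318,.254,0,0]); print(r.x.round(4)); o=get_obs(); print(o['tool_pos'],o['tool_rot'])
    x=r.x; lo=x[:3]-.04*np.array([x[3],x[4],1]); print('low end',lo)
E
python3 held.py
```

```text
scene [ 4.725e-01 -3.202e-01  2.567e-01  1.000e-04 -3.000e-04] 0.0007379408623612244
side [ 4.742e-01 -3.182e-01  2.545e-01  0.000e+00 -1.000e-04] 0.0012633273001170205
[ 4.739e-01 -3.185e-01  2.550e-01  0.000e+00 -2.000e-04]
[ 0.47421901 -0.31754637  0.26199992] [-179.97106948    0.21059382   19.26027819]
low end [ 0.47386587 -0.3184527   0.21502742]
```

```bash
python3 -m creep '[{"wx":0,"wy":0,"wz":0,"tx":-2,"ty":2.7,"tz":20,"gripper":-1},{"wx":0,"wy":0,"wz":0,"tx":-2,"ty":2.7,"tz":45,"gripper":-1},{"wx":0,"wy":0,"wz":0,"tx":-2,"ty":2.7,"tz":70,"gripper":-1},{"wx":0,"wy":0,"wz":0,"tx":-2,"ty":2.7,"tz":90,"gripper":-1},{"wx":0,"wy":0,"wz":0,"tx":-2,"ty":2.7,"tz":100,"gripper":-1}]'
python3 -m creep '[{"wx":0,"wy":0,"wz":0,"tx":0,"ty":0,"tz":6,"gripper":-1},{"wx":0,"wy":0,"wz":0,"tx":0,"ty":0,"tz":12,"gripper":-1},{"wx":0,"wy":0,"wz":0,"tx":0,"ty":0,"tz":18,"gripper":-1},{"wx":0,"wy":0,"wz":0,"tx":0,"ty":0,"tz":18,"gripper":-1},{"wx":0,"wy":0,"wz":0,"tx":0,"ty":0,"tz":18,"gripper":-1}]'
python3 - <<'E'
from h import *
from held import heldfit
from scipy.optimize import least_squares
for c in ('scene','side'):
    o,im,d,i=cam(c); P=cloud(o,d,i); h=cv2.cvtColor(im,cv2.COLOR_RGB2HSV).astype(int)
    m=((h[...,0]<6)|(h[...,0]>172))&(h[...,1]>180)&(h[...,2]>50)&(d>0)&(np.linalg.norm(P-[.473,-.322,.14],axis=2)<.09)
    r=heldfit(P[m],[.473,-.322,o['tool_pos'][2]-.007,0,0]); print('funnel',r.x.round(4))
    w=(h[...,1]<60)&(P[...,2]>.072)&(P[...,2]<.104)&(np.hypot(P[...,0]-.473,P[...,1]+.322)<.034); p=P[w]
    r=least_squares(lambda x:np.hypot(p[:,0]-x[0],p[:,1]-x[1])-.028,[.473,-.322],loss='soft_l1',f_scale=.001); print('jar neck',w.sum(),r.x)
print(o['tool_pos'],o['force'])
E
```

```text
time_s: 7.95
tool_pos: [0.4709, -0.3207, 0.1588]
tool_rot: [-179.8, 0.4, 19.2]
force: [-0.1, 0.2, -0.6]
grip_width: 0.0598
grasp_force: 25.0
time_s: 8.37
tool_pos: [0.4722, -0.3223, 0.1441]
tool_rot: [-180.0, 0.2, 19.1]
force: [-0.5, -1.1, -0.6]
grip_width: 0.0603
grasp_force: 25.0
funnel [ 0.4711 -0.3251  0.1392  0.0052  0.007 ]
jar neck 224 [ 0.47316236 -0.32214292]
funnel [ 0.4721 -0.3244  0.1375  0.019  -0.0185]
jar neck 544 [ 0.47301278 -0.32159711]
[ 0.47237241 -0.32244604  0.1443557 ] [ 0.36697213  0.32610041 -1.84151507]
```

```bash
python3 -m creep '[{"wx":0,"wy":0,"wz":0,"tx":1,"ty":-1,"tz":5,"gripper":-1},{"wx":0,"wy":0,"wz":0,"tx":1,"ty":-1,"tz":10,"gripper":-1},{"wx":0,"wy":0,"wz":0,"tx":1,"ty":-1,"tz":15,"gripper":-1},{"wx":0,"wy":0,"wz":0,"tx":1,"ty":-1,"tz":20,"gripper":-1},{"wx":0,"wy":0,"wz":0,"tx":1,"ty":-1,"tz":24,"gripper":-1}]'
python3 -m creep '[{"wx":0,"wy":0,"wz":0,"tx":0,"ty":0,"tz":2,"gripper":-1},{"wx":0,"wy":0,"wz":0,"tx":0,"ty":0,"tz":4,"gripper":-1},{"wx":0,"wy":0,"wz":0,"tx":0,"ty":0,"tz":5,"gripper":-1},{"wx":0,"wy":0,"wz":0,"tx":0,"ty":0,"tz":5,"gripper":-1}]'
```

```text
time_s: 8.88
tool_pos: [0.4721, -0.3207, 0.1186]
tool_rot: [-179.9, 0.3, 19.1]
force: [-0.0, 0.2, -0.3]
grip_width: 0.0599
grasp_force: 25.0
time_s: 9.22
tool_pos: [0.4725, -0.3207, 0.1144]
tool_rot: [-180.0, 0.2, 19.1]
force: [0.2, -0.1, -1.3]
grip_width: 0.0601
grasp_force: 25.0
```

```bash
python3 -m creep '[{"wx":0,"wy":0,"wz":0,"tx":0,"ty":0,"tz":1,"gripper":-1},{"wx":0,"wy":0,"wz":0,"tx":0,"ty":0,"tz":1.5,"gripper":-1},{"wx":0,"wy":0,"wz":0,"tx":0,"ty":0,"tz":1.5,"gripper":-1}]'
python3 -m creep '[{"wx":0,"wy":0,"wz":0,"tx":0,"ty":0,"tz":1,"gripper":-1},{"wx":0,"wy":0,"wz":0,"tx":0,"ty":0,"tz":1,"gripper":-1}]'
```

```text
time_s: 9.47
tool_pos: [0.4727, -0.3209, 0.1141]
tool_rot: [-180.0, 0.2, 19.1]
force: [-0.4, 2.7, 4.7]
grip_width: 0.0602
grasp_force: 25.0
time_s: 9.63
tool_pos: [0.4727, -0.3209, 0.1141]
tool_rot: [-180.0, 0.2, 19.1]
force: [-3.7, 2.8, 11.0]
grip_width: 0.06
grasp_force: 25.0
```

```bash
python3 -m creep '[{"wx":0,"wy":0,"wz":0,"tx":0,"ty":0,"tz":-1,"gripper":1},{"wx":0,"wy":0,"wz":0,"tx":0,"ty":0,"tz":-1,"gripper":1},{"wx":0,"wy":0,"wz":0,"tx":0,"ty":0,"tz":-1,"gripper":1},{"wx":0,"wy":0,"wz":0,"tx":0,"ty":0,"tz":-1,"gripper":1},{"wx":0,"wy":0,"wz":0,"tx":0,"ty":0,"tz":-1,"gripper":1}]'
python3 -m creep '[{"wx":0,"wy":0,"wz":0,"tx":0,"ty":0,"tz":-10,"gripper":1},{"wx":0,"wy":0,"wz":0,"tx":0,"ty":0,"tz":-30,"gripper":1},{"wx":0,"wy":0,"wz":0,"tx":0,"ty":0,"tz":-60,"gripper":1},{"wx":0,"wy":0,"wz":0,"tx":0,"ty":0,"tz":-100,"gripper":1},{"wx":0,"wy":0,"wz":0,"tx":0,"ty":0,"tz":-140,"gripper":1}]'
python3 - <<'E'
from h import *
o,im,d,i=cam('side'); save('f.png',cv2.resize(im[150:350,100:350],(750,600))); P=cloud(o,d,i); h=cv2.cvtColor(im,cv2.COLOR_RGB2HSV).astype(int)
m=((h[...,0]<6)|(h[...,0]>172))&(h[...,1]>180)&(h[...,2]>50)&(d>0)&(np.linalg.norm(P-[.473,-.322,.14],axis=2)<.09)
print(np.percentile(P[m],[1,50,99],axis=0).round(4).tolist())
print([(x['point'],x['confidence']) for x in nets.place_of('funnel_center','side')])
rel([.6158,-.1525,.20],Rd(-17.2,0))
E
```

```text
time_s: 10.05
tool_pos: [0.4721, -0.321, 0.1127]
tool_rot: [-179.9, 0.3, 19.1]
force: [0.0, -0.8, 0.5]
grip_width: 0.0835
grasp_force: 0.0
time_s: 10.47
tool_pos: [0.4723, -0.3205, 0.2545]
tool_rot: [-179.9, 0.3, 19.1]
force: [0.9, -0.2, -0.7]
grip_width: 0.0869
grasp_force: 0.0
[[0.4441, -0.3524, 0.111], [0.4706, -0.3147, 0.1294], [0.4971, -0.2941, 0.1453]]
[([0.4673, -0.3218, 0.1083], 0.89), ([0.6877, 0.0164, 0.0887], 0.64)]
w [ 0.5 -0.4 36.3] t [ 187.4 -116.1   61.4]
```

View pics/f.png

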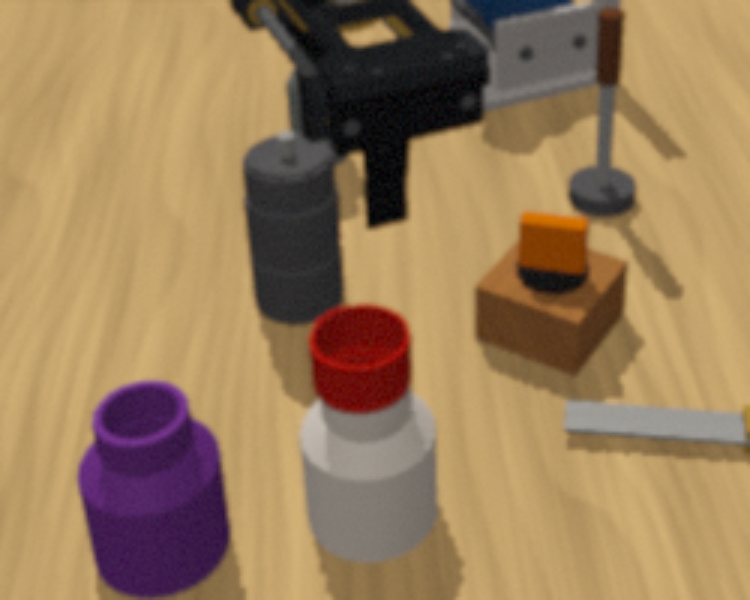

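The funnel sits home in the white jar: its collar is at (360,355), and the top at z=0.145 matches 0.110+0.035. Next is the stopper.

```bash
python3 -m creep '[{"wx":0,"wy":0,"wz":7,"tx":30,"ty":-18,"tz":-10,"gripper":1},{"wx":0,"wy":0,"wz":14,"tx":62,"ty":-38,"tz":-10,"gripper":1},{"wx":0,"wy":0,"wz":21,"tx":94,"ty":-58,"tz":-5,"gripper":1},{"wx":0,"wy":0,"wz":28,"tx":126,"ty":-78,"tz":5,"gripper":1},{"wx":0,"wy":0,"wz":35,"tx":157,"ty":-97,"tz":15,"gripper":1}]'
python3 -m creep '[{"wx":0,"wy":0,"wz":0,"tx":0,"ty":0,"tz":0,"gripper":1},{"wx":0,"wy":0,"wz":0,"tx":0,"ty":0,"tz":0,"gripper":1}]'
python3 -c "
from h import *
rel([.6158,-.1525,.20],Rd(-17.2,0))"
```

```text
time_s: 10.98
tool_pos: [0.5908, -0.1761, 0.238]
tool_rot: [179.9, 0.1, -16.2]
force: [1.6, 0.1, -0.7]
grip_width: 0.0872
grasp_force: 0.0
time_s: 11.15
tool_pos: [0.5903, -0.1743, 0.2361]
tool_rot: [179.9, 0.4, -15.5]
force: [-0.7, -0.6, 0.4]
grip_width: 0.0873
grasp_force: 0.0
w [0.1 0.4 1.7] t [ 19.  -27.9  35.9]
```

Move above the handle and take a wrist measurement.

```bash
python3 -m creep '[{"wx":0,"wy":0,"wz":1.5,"tx":10,"ty":-14,"tz":15,"gripper":1},{"wx":0,"wy":0,"wz":1.5,"tx":19,"ty":-28,"tz":36,"gripper":1},{"wx":0,"wy":0,"wz":1.5,"tx":19,"ty":-28,"tz":36,"gripper":1},{"wx":0,"wy":0,"wz":1.5,"tx":19,"ty":-28,"tz":36,"gripper":1},{"wx":0,"wy":0,"wz":1.5,"tx":19,"ty":-28,"tz":36,"gripper":1}]'
python3 - <<'E'
from h import *
o,im,d,i=cam('wrist'); P=cloud(o,d,i); h=cv2.cvtColor(im,cv2.COLOR_RGB2HSV).astype(int)
m=(h[...,0]>4)&(h[...,0]<18)&(h[...,1]>190)&(h[...,2]>120)&(d>0)&(np.hypot(P[...,0]-.616,P[...,1]+.152)<.04)&(P[...,2]>.09)&(P[...,2]<.11)
p=P[m]; print(m.sum(),p[:,2].mean(),cv2.minAreaRect((p[:,:2]*1000).astype(np.float32)),p.mean(0))
rel([.6158,-.1525,.061],Rd(-17.2,0))
E
```

```text
time_s: 11.57
tool_pos: [0.6146, -0.1582, 0.2023]
tool_rot: [179.8, 0.2, -17.5]
force: [0.4, -0.5, 0.8]
grip_width: 0.0871
grasp_force: 0.0
803 0.09842517205788712 ((616.9724731445312, -149.12750244140625), (15.434613227844238, 48.93829345703125), 71.81611633300781) [ 0.6182714  -0.14939263  0.09842517]
w [ 0.2  0.1 -0.3] t [ -0.6  -6.3 141.8]
```

```bash
python3 -m creep '[{"wx":0,"wy":0,"wz":0,"tx":0,"ty":-4,"tz":15,"gripper":1},{"wx":0,"wy":0,"wz":0,"tx":0,"ty":-8,"tz":40,"gripper":0.6},{"wx":0,"wy":0,"wz":0,"tx":0,"ty":-8,"tz":60,"gripper":0.4},{"wx":0,"wy":0,"wz":0,"tx":0,"ty":-8,"tz":75,"gripper":0.4},{"wx":0,"wy":0,"wz":0,"tx":0,"ty":-8,"tz":80,"gripper":0.4}]'
python3 -m creep '[{"wx":0,"wy":0,"wz":0,"tx":0,"ty":0,"tz":15,"gripper":0.4},{"wx":0,"wy":0,"wz":0,"tx":0,"ty":0,"tz":30,"gripper":0.4},{"wx":0,"wy":0,"wz":0,"tx":0,"ty":0,"tz":45,"gripper":0.4},{"wx":0,"wy":0,"wz":0,"tx":0,"ty":0,"tz":50,"gripper":0.4},{"wx":0,"wy":0,"wz":0,"tx":0,"ty":0,"tz":50,"gripper":0.4}]'
python3 -c "
from h import *
rel([.6165,-.1505,.0620],Rd(-17.5,0))"
```

```text
time_s: 12.03
tool_pos: [0.6156, -0.1498, 0.1199]
tool_rot: [179.8, 0.4, -17.5]
force: [0.7, 0.2, 0.2]
grip_width: 0.068
grasp_force: 0.0
time_s: 12.45
tool_pos: [0.6164, -0.1493, 0.0711]
tool_rot: [179.8, 0.3, -17.4]
force: [-0.0, 0.1, 0.0]
grip_width: 0.0611
grasp_force: 0.0
w [0.2 0.3 0.1] t [0.5 1.1 9.1]
```

```bash
python3 -m creep '[{"wx":0,"wy":0,"wz":0,"tx":0.5,"ty":1,"tz":5,"gripper":0.4},{"wx":0,"wy":0,"wz":0,"tx":0.5,"ty":1,"tz":9,"gripper":0.4},{"wx":0,"wy":0,"wz":0,"tx":0.5,"ty":1,"tz":9,"gripper":0.4},{"wx":0,"wy":0,"wz":0,"tx":0.5,"ty":1,"tz":9,"gripper":-1},{"wx":0,"wy":0,"wz":0,"tx":0.5,"ty":1,"tz":9,"gripper":-1}]' 55
python3 -m creep '[{"wx":0,"wy":0,"wz":0,"tx":0,"ty":0,"tz":0,"gripper":-1},{"wx":0,"wy":0,"wz":0,"tx":0,"ty":0,"tz":0,"gripper":-1},{"wx":0,"wy":0,"wz":0,"tx":0,"ty":0,"tz":0,"gripper":-1},{"wx":0,"wy":0,"wz":0,"tx":0,"ty":0,"tz":0,"gripper":-1},{"wx":0,"wy":0,"wz":0,"tx":0,"ty":0,"tz":0,"gripper":-1}]'
python3 -m creep '[{"wx":0,"wy":0,"wz":0,"tx":0,"ty":0,"tz":0,"gripper":-1},{"wx":0,"wy":0,"wz":0,"tx":0,"ty":0,"tz":0,"gripper":-1},{"wx":0,"wy":0,"wz":0,"tx":0,"ty":0,"tz":0,"gripper":-1},{"wx":0,"wy":0,"wz":0,"tx":0,"ty":0,"tz":0,"gripper":-1}]'
```

```text
time_s: 12.87
tool_pos: [0.6175, -0.1497, 0.0627]
tool_rot: [179.9, 0.2, -17.4]
force: [0.2, -0.1, -0.5]
grip_width: 0.0541
grasp_force: 0.0
time_s: 13.28
tool_pos: [0.6172, -0.1496, 0.0623]
tool_rot: [179.9, 0.2, -17.4]
force: [-0.3, 0.8, 0.2]
grip_width: 0.0221
grasp_force: 0.0
time_s: 13.62
tool_pos: [0.6172, -0.1497, 0.0622]
tool_rot: [179.9, 0.2, -17.4]
force: [0.2, -0.2, -0.3]
grip_width: 0.0156
grasp_force: 55.0
```

```bash
python3 -m creep '[{"wx":0,"wy":0,"wz":0,"tx":0,"ty":0,"tz":-8,"gripper":-1},{"wx":0,"wy":0,"wz":0,"tx":0,"ty":0,"tz":-20,"gripper":-1},{"wx":0,"wy":0,"wz":0,"tx":0,"ty":0,"tz":-40,"gripper":-1},{"wx":0,"wy":0,"wz":0,"tx":0,"ty":0,"tz":-70,"gripper":-1},{"wx":0,"wy":0,"wz":0,"tx":0,"ty":0,"tz":-105,"gripper":-1}]'
python3 -m creep '[{"wx":0,"wy":0,"wz":-4,"tx":-5,"ty":-3,"tz":-38,"gripper":-1},{"wx":0,"wy":0,"wz":-10,"tx":-10,"ty":-10,"tz":-76,"gripper":-1},{"wx":0,"wy":0,"wz":-17,"tx":-15,"ty":-20,"tz":-112,"gripper":-1},{"wx":0,"wy":0,"wz":-24,"tx":-20,"ty":-35,"tz":-145,"gripper":-1},{"wx":0,"wy":0,"wz":-31,"tx":-25,"ty":-60,"tz":-165,"gripper":-1}]'
python3 -c "
from h import *
rel(np.array([.5895,.252,.170])+(.003+.0092+.085)*ax,Rd(19.3,34.4))"
```

```text
time_s: 14.03
tool_pos: [0.6164, -0.1491, 0.1674]
tool_rot: [179.9, 0.4, -17.4]
force: [0.3, -0.0, -1.7]
grip_width: 0.016
grasp_force: 55.0
time_s: 14.45
tool_pos: [0.6126, -0.0875, 0.3385]
tool_rot: [179.8, -0.1, 13.7]
force: [0.8, -0.6, -0.9]
grip_width: 0.0155
grasp_force: 55.0
w [ 1.9 34.3 -5.4] t [   3.1 -330.5   87. ]
```

```bash
python3 -m creep '[{"wx":0,"wy":5,"wz":-1,"tx":-10,"ty":-34,"tz":-2,"gripper":-1},{"wx":0.5,"wy":11,"wz":-2,"tx":-20,"ty":-70,"tz":-2,"gripper":-1},{"wx":1,"wy":17,"wz":-3,"tx":-25,"ty":-106,"tz":0,"gripper":-1},{"wx":1.5,"wy":23,"wz":-4,"tx":-25,"ty":-142,"tz":5,"gripper":-1},{"wx":1.9,"wy":29,"wz":-5,"tx":-22,"ty":-178,"tz":12,"gripper":-1}]'
python3 -c "
from h import *
rel(np.array([.5895,.252,.170])+(.003+.0092+.085)*ax,Rd(19.3,34.4))"
```

```text
time_s: 14.87
tool_pos: [0.5484, 0.0844, 0.3232]
tool_rot: [-179.4, -29.3, 18.6]
force: [1.3, 1.3, -1.6]
grip_width: 0.0156
grasp_force: 55.0
w [-0.3  5.1 -0.6] t [  -2.9 -144.4   83.6]
```

```bash
python3 -m creep '[{"wx":0,"wy":3,"wz":0,"tx":-1,"ty":-35,"tz":10,"gripper":-1},{"wx":0,"wy":5,"wz":0,"tx":-2,"ty":-72,"tz":25,"gripper":-1},{"wx":0,"wy":5,"wz":-0.5,"tx":-3,"ty":-108,"tz":45,"gripper":-1},{"wx":0,"wy":5,"wz":-0.5,"tx":-3,"ty":-138,"tz":62,"gripper":-1},{"wx":0,"wy":5,"wz":-0.5,"tx":-3,"ty":-144,"tz":75,"gripper":-1}]'
python3 -m creep '[{"wx":0,"wy":0,"wz":0,"tx":0,"ty":0,"tz":0,"gripper":-1},{"wx":0,"wy":0,"wz":0,"tx":0,"ty":0,"tz":0,"gripper":-1},{"wx":0,"wy":0,"wz":0,"tx":0,"ty":0,"tz":0,"gripper":-1}]'
python3 - <<'E'
from h import *
rel(np.array([.5895,.252,.170])+(.003+.0092+.085)*ax,Rd(19.3,34.4))
for c in ('scene','side','wrist'):
    o,im,d,i=cam(c); P=cloud(o,d,i); np.savez('/tmp/g_'+c,im=im,P=P,d=d)
    for q in('flask_mouth','stopper_center'): print(c,q,[(np.round(x['point'],4).tolist(),round(x['confidence'],2)) for x in nets.place_of(q,c)])
    if c=='wrist': save('g.png',im)
    h=cv2.cvtColor(im,cv2.COLOR_RGB2HSV).astype(int)
    m=(h[...,0]>100)&(h[...,0]<125)&(h[...,1]>120)&(d>0)&(np.linalg.norm(P-[.589,.252,.17],axis=2)<.05)
    p=P[m]; 
    if len(p)<20: print(len(p)); continue
    s=(p-[.589,.252,.17])@ax; print(c,len(p),np.percentile(s,[50,90,97,99]).round(4))
    t=np.percentile(s,97); q=p[s>t-.004]
    from scipy.optimize import least_squares
    e1=np.array([np.sin(psi),-np.cos(psi),0]); e2=np.cross(ax,e1); k=np.array([.589,.252,.17]); a=(q-k)@e1; b=(q-k)@e2
    r=least_squares(lambda x:np.clip(np.abs(np.hypot(a-x[0],b-x[1])-.025)-.003,0,None),[0,0],loss='soft_l1',f_scale=.001)
    print('rim offs',len(q),r.x*1000,'c',k+e1*r.x[0]+e2*r.x[1])
print(o['tool_pos'],o['tool_rot'])
E
```

```text
time_s: 15.28
tool_pos: [0.5302, 0.2378, 0.2544]
tool_rot: [-179.6, -33.8, 19.6]
force: [0.7, 0.4, -1.1]
grip_width: 0.0156
grasp_force: 55.0
time_s: 15.53
tool_pos: [0.5345, 0.2298, 0.256]
tool_rot: [-179.6, -33.9, 19.0]
force: [-0.6, 0.8, -1.9]
grip_width: 0.0157
grasp_force: 55.0
w [-0.2  0.5 -0.3] t [ 0.4 -3.1  7.3]
scene flask_mouth [([0.5922, 0.2545, 0.1662], 0.91), ([0.5429, 0.2338, 0.243], 0.69), ([0.4724, -0.3212, 0.1072], 0.4)]
scene stopper_center [([0.5395, 0.231, 0.246], 0.74)]
scene 321 [-0.0156 -0.0018  0.0011  0.0029]
rim offs 40 [3.35489373 2.88477311] c [0.59234344 0.24960303 0.17162887]
side flask_mouth [([0.5908, 0.2558, 0.1706], 0.85)]
side stopper_center [([0.5402, 0.2337, 0.2521], 0.71), ([0.6279, 0.2675, -0.0005], 0.49), ([0.4693, -0.3225, 0.1074], 0.31)]
side 354 [-0.0146 -0.0016 -0.0003  0.0004]
rim offs 75 [3.88962833 1.65124273] c [0.59155492 0.24876598 0.17093236]
wrist flask_mouth [([0.589, 0.2499, 0.168], 0.86)]
wrist stopper_center []
wrist 745 [-0.0018 -0.0006 -0.0002  0.0002]
rim offs 594 [-0.5406027   2.64821716] c [0.59089059 0.25322273 0.1714953 ]
[0.53437572 0.23015708 0.2554154 ] [-179.55965958  -33.84067808   18.98054136]
```

View pics/g.png

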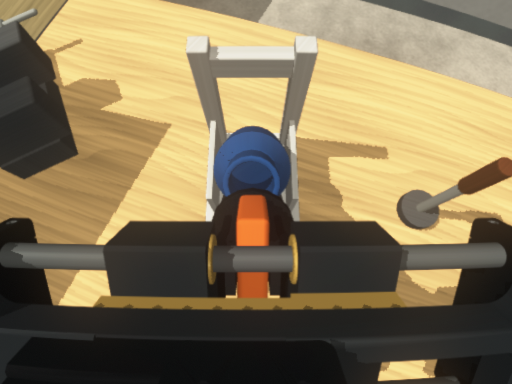

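The flask mouth is at about (251,180), and the stopper held at (252,230) is laterally aligned with it. I'll approach to a standoff first.

```bash
python3 -m creep '[{"wx":0,"wy":0.3,"wz":0,"tx":0.5,"ty":-2,"tz":12,"gripper":-1},{"wx":0,"wy":0.5,"wz":0,"tx":0.5,"ty":-3,"tz":25,"gripper":-1},{"wx":-0.2,"wy":0.5,"wz":0,"tx":0.5,"ty":-3,"tz":38,"gripper":-1},{"wx":-0.2,"wy":0.5,"wz":0,"tx":0.5,"ty":-3,"tz":42,"gripper":-1},{"wx":-0.2,"wy":0.5,"wz":0,"tx":0.5,"ty":-3,"tz":42,"gripper":-1}]'
python3 -m creep '[{"wx":0,"wy":0,"wz":0,"tx":0,"ty":0,"tz":0,"gripper":-1},{"wx":0,"wy":0,"wz":0,"tx":0,"ty":0,"tz":0,"gripper":-1}]'
python3 - <<'E'
from h import *
rel(np.array([.590,.2527,.1708])+(.003+.0092)*ax,Rd(19.3,34.4))
ims=[cam(c)[1] for c in('scene','side')]
save('i.png',np.hstack([cv2.resize(ims[0][110:220,280:400],(360,330),interpolation=2),cv2.resize(ims[1][80:190,210:330],(360,330),interpolation=2)]))
E
```

```text
time_s: 16.4
tool_pos: [0.5549, 0.2415, 0.2185]
tool_rot: [-179.8, -34.1, 19.1]
force: [-0.8, 0.1, -1.1]
grip_width: 0.0154
grasp_force: 55.0
time_s: 16.57
tool_pos: [0.5556, 0.2419, 0.2211]
tool_rot: [-179.8, -34.4, 19.1]
force: [-0.4, -0.3, -1.4]
grip_width: 0.0156
grasp_force: 55.0
w [-0.1  0.  -0.2] t [ 1.4  1.2 49.6]
```

View pics/i.png

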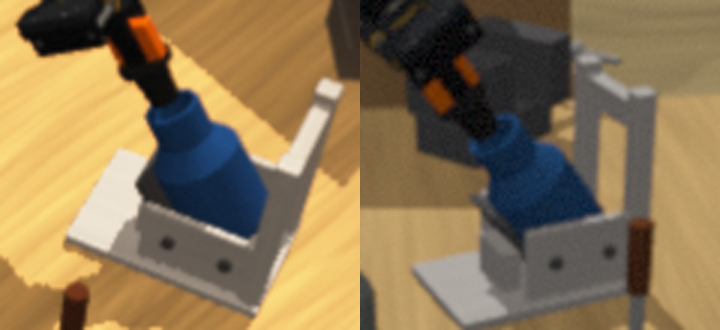

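```bash
cat > st.py <<'E'
from h import *
from scipy.optimize import least_squares
o=get_obs();T=T_tool(o);x,y,z=T[:3,:3].T; 
def fit(a,b,w,name):
    pass
for c in('scene','side'):
    _,im,d,i=cam(c); P=cloud(o,d,i); h=cv2.cvtColor(im,cv2.COLOR_RGB2HSV).astype(int)
    L=(P-T[:3,3])@T[:3,:3]*1000
    # plug: 16..50 beyond TCP, dark;  flask neck: blue
    m=(d>0)&(L[...,2]>14)&(L[...,2]<44)&(np.hypot(L[...,0],L[...,1])<28)&(h[...,2]<70)
    q=L[m]
    f=lambda v:np.hypot(q[:,0]-v[0],q[:,1]-v[1])-(19.5-4.5*(q[:,2]-12.2)/42)
    r=least_squares(f,[0,0],loss='soft_l1',f_scale=1); print(c,'plug',m.sum(),'xy',r.x.round(1),'res',np.abs(r.fun).mean().round(2))
    b=(d>0)&(h[...,0]>100)&(h[...,0]<125)&(h[...,1]>120)&(np.linalg.norm(P-[.59,.2527,.17],axis=2)<.06)
    s=(P-[.59,.2527,.171])@ax; b&=(s<-.003)&(s>-.034); q2=L[b]
    r2=least_squares(lambda v:np.hypot(q2[:,0]-v[0],q2[:,1]-v[1])-28,[0,0],loss='soft_l1',f_scale=1); print(c,'neck',b.sum(),r2.x.round(1),np.abs(r2.fun).mean().round(2))
E
python3 st.py
```

```text
scene plug 81 xy [-2.3 -0.2] res 2.1
scene neck 226 [2.  3.1] 2.83
side plug 86 xy [-1.9  1.4] res 1.12
side neck 232 [0.9 4.8] 2.54
```

```bash
python3 -m creep '[{"wx":0,"wy":0,"wz":0,"tx":2.5,"ty":2,"tz":3,"gripper":-1},{"wx":0,"wy":0,"wz":0,"tx":2.5,"ty":2,"tz":8,"gripper":-1},{"wx":0,"wy":0,"wz":0,"tx":2.5,"ty":2,"tz":13,"gripper":-1},{"wx":0,"wy":0,"wz":0,"tx":2.5,"ty":2,"tz":16,"gripper":-1},{"wx":0,"wy":0,"wz":0,"tx":2.5,"ty":2,"tz":18,"gripper":-1}]'
python3 -m creep '[{"wx":0,"wy":0,"wz":0,"tx":0,"ty":0,"tz":0,"gripper":-1},{"wx":0,"wy":0,"wz":0,"tx":0,"ty":0,"tz":0,"gripper":-1}]'
python3 - <<'E'
from h import *
rel(np.array([.590,.2527,.1708])+(.003+.0092)*ax,Rd(19.3,34.4))
im=cam('wrist')[1]; save('j.png',cv2.resize(im[110:310,130:380],(750,600),interpolation=2))
E
python3 st.py
```

```text
time_s: 17.18
tool_pos: [0.5674, 0.2439, 0.2055]
tool_rot: [-179.8, -34.2, 19.1]
force: [-1.1, -0.8, -1.4]
grip_width: 0.0156
grasp_force: 55.0
time_s: 17.35
tool_pos: [0.5674, 0.244, 0.2063]
tool_rot: [-179.8, -34.3, 19.1]
force: [0.6, -0.3, -1.3]
grip_width: 0.0156
grasp_force: 55.0
w [-0.1  0.1 -0.2] t [-0.  -0.7 30.7]
scene plug 94 xy [-2.2 -0.3] res 2.17
scene neck 185 [-0.9 -0.1] 2.58
side plug 85 xy [-1.4  1.1] res 1.13
side neck 190 [-0.1  1.2] 2.56
```

View pics/j.png

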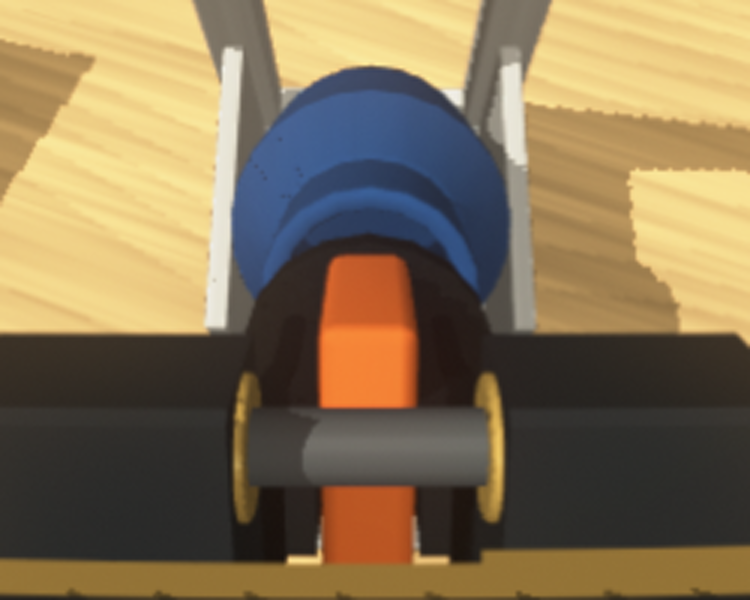

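The flask rim is centred at column 371 and the stopper at 369, so it is aligned with the plug tip inside the mouth and no contact force. I'll push on.

```bash
python3 -m creep '[{"wx":0,"wy":0,"wz":0,"tx":0.7,"ty":-0.3,"tz":5,"gripper":-1},{"wx":0,"wy":0,"wz":0,"tx":0.7,"ty":-0.3,"tz":10,"gripper":-1},{"wx":0,"wy":0,"wz":0,"tx":0.7,"ty":-0.3,"tz":15,"gripper":-1},{"wx":0,"wy":0,"wz":0,"tx":0.7,"ty":-0.3,"tz":19,"gripper":-1},{"wx":0,"wy":0,"wz":0,"tx":0.7,"ty":-0.3,"tz":22,"gripper":-1}]'
python3 -m creep '[{"wx":0,"wy":0,"wz":0,"tx":0,"ty":0,"tz":2,"gripper":-1},{"wx":0,"wy":0,"wz":0,"tx":0,"ty":0,"tz":4,"gripper":-1},{"wx":0,"wy":0,"wz":0,"tx":0,"ty":0,"tz":4,"gripper":-1}]'
python3 - <<'E'
from h import *
T=rel(np.array([.590,.2527,.1708])+(.003+.0092)*ax,Rd(19.3,34.4)); o=get_obs(); print('tool force',T[:3,:3].T@o['force'],o['wrist_torque'])
E
```

```text
time_s: 17.92
tool_pos: [0.5796, 0.2486, 0.1879]
tool_rot: [-179.8, -34.2, 19.1]
force: [0.2, 0.3, -1.9]
grip_width: 0.0157
grasp_force: 55.0
time_s: 18.17
tool_pos: [0.5818, 0.2493, 0.185]
tool_rot: [-179.8, -34.3, 19.1]
force: [0.3, 0.1, -1.6]
grip_width: 0.0158
grasp_force: 55.0
w [-0.1  0.1 -0.2] t [-0.7 -0.5  4.6]
tool force [-0.67203327 -0.04219597  1.51025018] [-0.26484307  0.84312306  0.04201846]
```

```bash
for k in 1; do :; done
python3 -m creep '[{"wx":0,"wy":0,"wz":0,"tx":0,"ty":-0.3,"tz":1.5,"gripper":-1},{"wx":0,"wy":0,"wz":0,"tx":0,"ty":-0.3,"tz":3,"gripper":-1},{"wx":0,"wy":0,"wz":0,"tx":0,"ty":-0.3,"tz":3,"gripper":-1}]'
python3 -m creep '[{"wx":0,"wy":0,"wz":0,"tx":0,"ty":0,"tz":1,"gripper":-1},{"wx":0,"wy":0,"wz":0,"tx":0,"ty":0,"tz":1,"gripper":-1}]'
python3 - <<'E'
from h import *
T=rel(np.array([.590,.2527,.1708])+(.003+.0092)*ax,Rd(19.3,34.4)); o=get_obs(); print('tool force',T[:3,:3].T@o['force'],o['wrist_torque'])
E
```

```text
time_s: 18.42
tool_pos: [0.5832, 0.2502, 0.1829]
tool_rot: [-179.8, -34.3, 19.1]
force: [-0.1, -0.6, -2.2]
grip_width: 0.0159
grasp_force: 55.0
time_s: 18.58
tool_pos: [0.5838, 0.2504, 0.1822]
tool_rot: [-179.8, -34.3, 19.1]
force: [-0.0, 0.6, -1.9]
grip_width: 0.0157
grasp_force: 55.0
w [-0.1  0.1 -0.2] t [-0.9 -0.2  1. ]
tool force [-0.92321674 -0.62161908  1.65013653] [-0.28237823  0.77916969  0.04361419]
```

```bash
python3 -m creep '[{"wx":0,"wy":0,"wz":0,"tx":-0.3,"ty":0,"tz":1,"gripper":-1},{"wx":0,"wy":0,"wz":0,"tx":-0.3,"ty":0,"tz":1.5,"gripper":-1},{"wx":0,"wy":0,"wz":0,"tx":-0.3,"ty":0,"tz":1.5,"gripper":-1}]'
python3 -m creep '[{"wx":0,"wy":0,"wz":0,"tx":0,"ty":0,"tz":1,"gripper":-1},{"wx":0,"wy":0,"wz":0,"tx":0,"ty":0,"tz":1,"gripper":-1}]'
python3 - <<'E'
from h import *
T=rel(np.array([.590,.2527,.1708])+(.003+.0092)*ax,Rd(19.3,34.4)); o=get_obs(); print('tool force',T[:3,:3].T@o['force'],o['wrist_torque'])
E
```

```text
time_s: 18.83
tool_pos: [0.5843, 0.2507, 0.1814]
tool_rot: [-179.8, -34.3, 19.1]
force: [-3.6, -2.0, 2.0]
grip_width: 0.0153
grasp_force: 55.0
time_s: 19.0
tool_pos: [0.5844, 0.2507, 0.1813]
tool_rot: [-179.8, -34.3, 19.1]
force: [-12.7, -5.1, 10.0]
grip_width: 0.0156
grasp_force: 55.0
w [-0.1  0.1 -0.2] t [-1.  -0.1 -0.2]
tool force [ -5.62141011   0.63680066 -16.00492011] [-0.89289293  1.73750126 -0.20552664]
```

```bash
python3 -m creep '[{"wx":0,"wy":0,"wz":0,"tx":-0.3,"ty":0,"tz":1,"gripper":-1},{"wx":0,"wy":0,"wz":0,"tx":-0.3,"ty":0,"tz":1.5,"gripper":-1},{"wx":0,"wy":0,"wz":0,"tx":-0.3,"ty":0,"tz":1.5,"gripper":-1}]'
python3 - <<'E'
from h import *
T=rel(np.array([.590,.2527,.1708])+(.003+.0092)*ax,Rd(19.3,34.4)); o=get_obs(); print('tool force',T[:3,:3].T@o['force'],o['wrist_torque'])
E
```

```text
time_s: 19.25
tool_pos: [0.5844, 0.2508, 0.1812]
tool_rot: [-179.9, -34.3, 19.1]
force: [-25.3, -9.6, 21.9]
grip_width: 0.0154
grasp_force: 55.0
w [-0.   0.1 -0.1] t [-1.  -0.  -0.3]
tool force [ -9.89771985   0.70162928 -33.36379608] [-1.25798172  2.66989128 -0.26016574]
```

```bash
python3 -m creep '[{"wx":0,"wy":0,"wz":0,"tx":0,"ty":0,"tz":-2,"gripper":-1},{"wx":0,"wy":0,"wz":0,"tx":0,"ty":0,"tz":-2,"gripper":0.2},{"wx":0,"wy":0,"wz":0,"tx":0,"ty":0,"tz":-2,"gripper":0.2},{"wx":0,"wy":0,"wz":0,"tx":0,"ty":0,"tz":-2,"gripper":0.2},{"wx":0,"wy":0,"wz":0,"tx":0,"ty":0,"tz":-2,"gripper":0.2}]'
python3 -m creep '[{"wx":0,"wy":0,"wz":0,"tx":0,"ty":0,"tz":-2,"gripper":0.4},{"wx":0,"wy":0,"wz":0,"tx":0,"ty":0,"tz":-10,"gripper":0.4},{"wx":0,"wy":0,"wz":0,"tx":0,"ty":0,"tz":-30,"gripper":0.4},{"wx":0,"wy":0,"wz":0,"tx":0,"ty":0,"tz":-65,"gripper":0.4},{"wx":0,"wy":0,"wz":0,"tx":0,"ty":0,"tz":-105,"gripper":0.4}]'
python3 -m creep '[{"wx":0,"wy":0,"wz":0,"tx":0,"ty":0,"tz":-10,"gripper":0.4},{"wx":0,"wy":0,"wz":0,"tx":0,"ty":0,"tz":-10,"gripper":0.4},{"wx":0,"wy":0,"wz":0,"tx":0,"ty":0,"tz":-10,"gripper":0.4}]'
python3 - <<'E'
from h import *
im=[]
for c in('scene','side'):
    o,a,d,i=cam(c); im.append(a); P=cloud(o,d,i)
    h=cv2.cvtColor(a,cv2.COLOR_RGB2HSV).astype(int)
    m=(h[...,0]>4)&(h[...,0]<18)&(h[...,1]>200)&(h[...,2]>120)&(d>0)&(np.linalg.norm(P-[.572,.247,.2],axis=2)<.06)
    s=(P[m]-[.59,.2527,.1708])@ax; print(c,m.sum(),np.percentile(s,[2,98]),[(np.round(x['point'],4).tolist(),round(x['confidence'],2)) for x in nets.place_of('stopper_center',c)])
save('k.png',np.hstack([cv2.resize(im[0][80:280,100:420],(440,275),interpolation=2),cv2.resize(im[1][80:200,200:340],(320,275),interpolation=2)]))
E
```

```text
time_s: 19.67
tool_pos: [0.5846, 0.2507, 0.1802]
tool_rot: [-179.8, -34.3, 19.1]
force: [-0.3, -0.5, 0.0]
grip_width: 0.0345
grasp_force: 0.0
time_s: 20.08
tool_pos: [0.527, 0.2304, 0.266]
tool_rot: [-179.7, -34.1, 19.1]
force: [1.1, -0.3, 0.4]
grip_width: 0.0591
grasp_force: 0.0
time_s: 20.33
tool_pos: [0.5233, 0.2291, 0.2759]
tool_rot: [-179.8, -34.4, 19.1]
force: [0.9, -0.2, -0.2]
grip_width: 0.061
grasp_force: 0.0
scene 217 [0.01077779 0.05084296] [([0.5925, 0.2527, 0.1692], 0.7)]
side 59 [0.04352642 0.04985342] [([0.5873, 0.2554, 0.1716], 0.9)]
```

View pics/k.png

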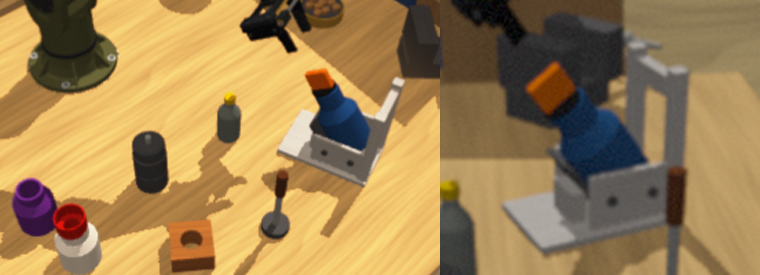

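The stopper is seated: its handle top is about 50 mm outside the rim's plane, against 49 mm expected. The funnel is in the white jar at (72,222), and the bystanders have not moved.

```bash
python3 -c "
from cell import env
print(env.sign_off())"
```

```text
the job is handed in; nothing more can be done
None
```

The red funnel is home in the white drip jar, the flask is closed with the stopper's flange down on its rim, and I handed the job in at about 20 s with the gripper clear of everything.

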